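Put the returned bottles back in their stock trays

TASK

Put the four returned medicine bottles back into the stock trays, standing upright: the two green bottles in the tray with the green label strip, the two orange bottles in the tray with the orange label strip. In each tray the short bottle goes in the front bay, next to the label strip, and the tall one in the back bay. Set the bottles down rather than dropping them, and leave the blue counting tray, the white jar and the memo block where they are.

Things in the scene. Friction and masses are not known exactly. Their poses are not given: they have to be found in the camera images.
- green_tall: Tall green bottle with a green cap and a white paper label, 50 mm diameter, 95 mm high. Its origin is the centre of its underside, z up along its axis. It stands loose and upright, weighs 100 to 190 g, and its plain round side, cap included, has the same diameter all the way up.
- green_short: Short green bottle with a green cap and a white paper label, 38 mm diameter, 62 mm high. Its origin is the centre of its underside, z up along its axis. It stands loose and upright, weighs 45 to 80 g, and its plain round side, cap included, has the same diameter all the way up.
- amber_tall: Tall orange-amber bottle with an orange cap and a white paper label, 50 mm diameter, 95 mm high. Its origin is the centre of its underside, z up along its axis. It stands loose and upright, weighs 100 to 190 g, and its plain round side, cap included, has the same diameter all the way up.
- amber_short: Short orange-amber bottle with an orange cap and a white paper label, 38 mm diameter, 62 mm high. Its origin is the centre of its underside, z up along its axis. It stands loose and upright, weighs 45 to 80 g, and its plain round side, cap included, has the same diameter all the way up.
- green_tray: White open tray, fixed to the counter, turned any way round: 180 (x) by 94 (y) mm, walls 22 high, 4 thick, floor 4 thick. A 4 mm cross wall at x = 0, as high, parts it into two bays, 84 (x) by 86 (y) inside. Green label strip: ledge 14 mm deep, 22 high, outside the front (-x) wall. Front bay's centre: x = -44 mm, y = 0; back bay's: x = +44, y = 0. Origin: centre of the tray's underside; z up.
- amber_tray: White open tray, fixed to the counter, turned any way round: 180 (x) by 94 (y) mm, walls 22 high, 4 thick, floor 4 thick. A 4 mm cross wall at x = 0, as high, parts it into two bays, 84 (x) by 86 (y) inside. Orange label strip: ledge 14 mm deep, 22 high, outside the front (-x) wall. Front bay's centre: x = -44 mm, y = 0; back bay's: x = +44, y = 0. Origin: centre of the tray's underside; z up.
- counting_tray: Bystander: shallow blue tablet-counting tray with a spatula in it, 110 (x) by 180 (y) by 18 mm high, loose on the counter beyond the bottles. Origin at the centre of its underside.
- ointment_jar: Bystander: white screw-top jar, 64 mm diameter, 55 mm high, loose and upright. Origin at the centre of its underside.
- memo_block: Bystander: yellow memo block 76 by 76 by 18 mm with a smaller pink pad on it (26 mm high in all), loose. Origin at the centre of its underside.
There are look-alikes about, which are no part of the job. Leave any purple look-alike of the amber_tall alone.

How it is judged (in metres and radians):
At the end, for the whole second after the job is handed in: Each bottle stands upright (within 7 degrees) on the floor of the tray of its colour, released and at rest: short bottles inside the front bay next to the label strip, tall bottles inside the back bay (anywhere within the bay's walls: about 15 mm either way from the bay's centre) (x of green_tall in the frame of green_tray between 0.024 and 0.064 m and y of green_tall in the frame of green_tray between -0.022 and 0.022 m and z of each of green_tall, green_short in the frame of green_tray below 0.01 m and angle between each of green_tall, green_short, amber_tall, amber_short's own z axis and vertical below 0.12 rad and linear speed of each of green_tall, green_short, amber_tall, amber_short below 0.02 m/s and contact force between the fingers and green_tall below 0.1 N and x of green_short in the frame of green_tray between -0.068 and -0.02 m and y of green_short in the frame of green_tray between -0.028 and 0.028 m and contact force between the fingers and green_short below 0.1 N and x of amber_tall in the frame of amber_tray between 0.024 and 0.064 m and y of amber_tall in the frame of amber_tray between -0.022 and 0.022 m and z of each of amber_tall, amber_short in the frame of amber_tray below 0.01 m and contact force between the fingers and amber_tall below 0.1 N and x of amber_short in the frame of amber_tray between -0.068 and -0.02 m and y of amber_short in the frame of amber_tray between -0.028 and 0.028 m and contact force between the fingers and amber_short below 0.1 N); the robot touches nothing.
It fails at once if the counting tray, the white jar or the memo block is moved more than 15 mm (distance of any of counting_tray, ointment_jar, memo_block from where it was at the start of the episode above 0.015 m).
It fails at once if a bottle is let go of more than 50 mm above the counter ((height (world z) of green_tall above 0.05 m and contact force between the fingers and green_tall below 0.02 N) or (height (world z) of green_short above 0.05 m and contact force between the fingers and green_short below 0.02 N) or (height (world z) of amber_tall above 0.05 m and contact force between the fingers and amber_tall below 0.02 N) or (height (world z) of amber_short above 0.05 m and contact force between the fingers and amber_short below 0.02 N)).
It also fails if it takes over 125 s, if anything falls off the work surface, if the arm or the gripper's body presses on something with over 40 N, if the wrist force passes 120 N, or if a joint passes its speed limit or range.

ROBOT

A 6-joint arm with a two-finger parallel gripper is mounted at the origin on the work surface. World frame = base frame: x ahead of the robot, y to its left, z up, the work surface at z = 0. Lengths are in mm, angles in rad, forces in N, time in s.
With the tool pointing down it reaches from about 350 to 875 mm from the base axis. Payload 4.2 kg.
Tool frame: the origin (TCP) lies at the very end of the fingers, on their centre line; the grasp point (between the pads) lies 19 mm behind it (arm.pinch_z is the distance from the TCP to the grasp point, in mm); z points along the fingers, y is the direction in which the jaws open and shut (so a half turn about z gives the same grasp; the last joint's range is limited). The gripper opens to 85 mm and grips with 20 to 120 N. Pads are 22 mm wide; open, the fingers measure 114 mm over their backs; the gripper's body (76 mm by 85 mm) begins 54 mm behind the grasp point. The pads swing forward as they close: fully open they stand 13 mm farther back than shut.
Start: joints at [-0.931, 0.385, 0.008, 0, -1.194, -0.259], TCP at [232.303, -580.202, 231.312] pointing down, gripper open.
Joint ranges: [-3.14, 3.14], [-1.21, 2.06], [-1.07, 1.41], [-3.16, 2.05], [-2.99, -0.16], [-3.1, 3.1]. Speed limits (rad/s): [2.79, 2.79, 3.14, 3.14, 3.14, 3.14].

INTERFACE

Orientations are given as a 3x3 rotation matrix whose columns are the frame's x, y, z axes.
In Python, from rig import telemetry, capture, calibration, arm gives the robot as it stands. The module is installed in compiled form; this text tells all that it offers.
- The arm moves only by the tool send_rows, never from a script. Its argument "plan" is text: rows parted by semicolons, each of 6 numbers parted by spaces: the shift along the tool's x, y, z in mm, then the turn, a rotation vector about the tool's x, y, z in degrees. A call has 1 to 10 rows; each row is the pose to reach, as a shift and turn from the pose measured when the call began, along the tool's axes at that moment; what a row does not reach only later rows make up. A row lasts 1/10 s, in which the tool goes at most 50 mm and 8.59 degrees, less where a joint would pass 70% of its speed; a pose out of reach is approached as far as the arm can. A call with a gripper value outside its range is refused whole. "grip" is the opening, from 0 (shut) to 1 (fully open), set as the call begins (left out, the last holds). The fingers move at their own pace and stop on an object; the grip force is fixed at half the most. Time passes only in rows, so rows that repeat a pose let the fingers close. It gives the time, the measured TCP pose, the force and the opening at its end, in the units of the state.
- telemetry.get_obs(): the state, without advancing time (a new reading comes with each control period).
- capture(name): name is "side" or "top"; returns the picture (384x512x3 uint8, red, green, blue); there is no depth.
- calibration(name): a dict with "fx", "fy", "cx", "cy" (pixels), "D" ([k1, k2, p1, p2, k3] as OpenCV has them; the pictures are not rectified), "origin" and "orientation" of the camera in the world. Camera axes: x right, y up, looking along -z (the intrinsics and any distortion apply to the point x, -y, -z); pixel columns grow to the right and rows downward; lengths in mm; the calibration is good to about 2 mm. A picture is of the moment at which its call begins. calibration takes no time and is no camera call.
- arm.sign_off(): hands the job in, once; it reports no verdict.
The state is a dict: "time_s": time; "joint_pos": joint angles; "dq": joint speeds; "joint_efforts": joint torques, N m; "position": TCP position; "orientation": TCP orientation; "contact_force": force on the tool from outside, world axes, zero at the start; "moment": the same for the moment, N m; "width": finger opening in mm.
Only numpy, scipy, OpenCV 4.12 (cv2) and the standard library are available. Lean on these libraries where they do the work, as an engineer would, in place of code of your own. Each camera call takes 0.05 s, during which the arm holds its last target.

## Working session

There is one attempt and no reset: what is moved stays moved. The work goes in short steps, Python scripts to look and compute and a tool call to move; the robot and the scene stay as the last step left them, time stands still between calls to the robot, and variables do not carry over. Pictures are saved under pics/ and viewed, and the job is handed in when it is done.

Besides the shell and the picture viewer there is one more tool, called after ">>>" in YAML: its name, and indented under it one key for each argument. send_rows: Moves the arm, as the interface text tells. Its arguments: {"type":"object","properties":{"plan":{"type":"string"},"grip":{"type":"number"}},"required":["plan"]}

```bash
mkdir -p pics
python3 - <<'E'
from rig import telemetry,capture,calibration,arm
import cv2
for n in("top","side"):
    im=capture(n);cv2.imwrite(f"pics/{n}0.png",im[:,:,::-1])
    print(n,calibration(n))
print(telemetry.get_obs())
E
```

```text
top {'fx': 368.2652305051275, 'fy': 368.2652305051275, 'cx': 263.94665631665134, 'cy': 189.04963355773705, 'D': array([-0.05375295,  0.        ,  0.        ,  0.        ,  0.        ]), 'origin': array([536.81444475, -11.8268204 , 774.20374968]), 'orientation': array([[-0.00383731,  0.99829327, -0.05827363],
       [-0.99964161, -0.00537337, -0.02622565],
       [-0.02649401,  0.05815211,  0.99795611]])}
side {'fx': 424.3362584185038, 'fy': 424.3362584185038, 'cx': 260.26360057677556, 'cy': 183.34387007226448, 'D': array([0.00313695, 0.        , 0.        , 0.        , 0.        ]), 'origin': array([ 529.71179292, -858.96364787,  482.55740953]), 'orientation': array([[ 0.99977529, -0.00926479, -0.01906663],
       [-0.01260776,  0.46318881, -0.88616995],
       [ 0.01704163,  0.8862112 ,  0.46296792]])}
{'time_s': 0.1, 'joint_pos': array([-9.31404459e-01,  3.85449666e-01,  6.75791730e-03, -4.20188477e-04,
       -1.19400541e+00, -2.58600801e-01]), 'dq': array([-0.00034733, -0.00283384,  0.00226   ,  0.0011714 ,  0.00166818,
        0.00170536]), 'joint_efforts': array([ 3.01748842e-04, -3.93317127e+01,  1.88929510e+01,  4.19799015e+00,
       -2.57104533e-03,  1.00559356e-05]), 'position': array([ 232.10063243, -579.73937408,  230.34949091]), 'orientation': array([[-9.28428463e-01, -3.71510316e-01, -8.20693931e-04],
       [-3.71511206e-01,  9.28426805e-01,  1.75845834e-03],
       [ 1.08668831e-04,  1.93749976e-03, -9.99998117e-01]]), 'contact_force': array([ 0.511337  ,  0.51660923, -0.24773489]), 'moment': array([-0.00889094,  0.01735714,  0.02004239]), 'width': 85.44741983266186}
```

View pics/top0.png

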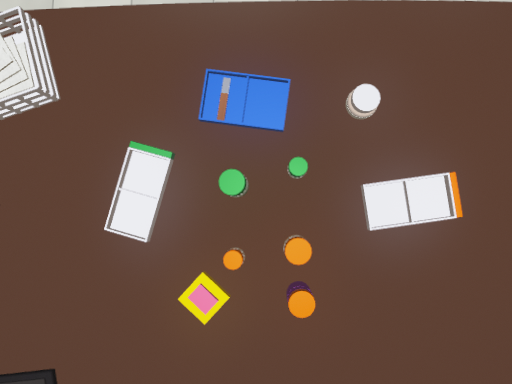

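View pics/side0.png

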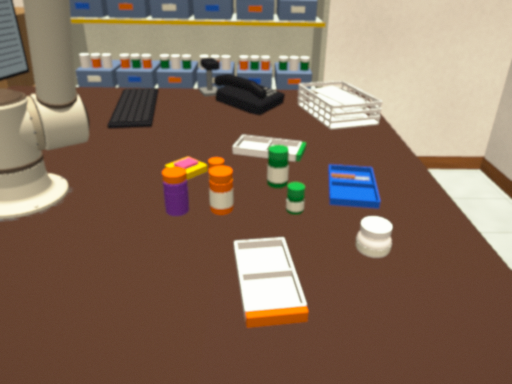

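The top view shows these candidates:

| Object | Pixel (top view) |
|---|---|
| green_tall | (232,182) |
| green_short | (298,167) |
| amber_tall | (298,251) |
| orange-capped purple look-alike, to leave alone | (301,304) |
| amber_short | (233,260) |
| green_tray, strip at the top | (138,192) |
| amber_tray, strip at the right | (410,201) |

In the side view, the amber_tall with the white label is at (221,190). The purple one is at (176,192).

```bash
cat > h.py <<'E'
import numpy as np,cv2
from rig import telemetry,capture,calibration,arm
def ray(n,p):
    c=calibration(n);K=np.array([[c['fx'],0,c['cx']],[0,c['fy'],c['cy']],[0,0,1]])
    u=cv2.undistortPoints(np.array(p,float).reshape(-1,1,2),K,c['D']).reshape(-1,2)
    d=np.c_[u[:,0],-u[:,1],-np.ones(len(u))]@c['orientation'].T
    return c['origin'],d
def plane(n,p,z):
    o,d=ray(n,p);return o+d*((z-o[2])/d[:,2])[:,None]
def proj(n,X):
    c=calibration(n);K=np.array([[c['fx'],0,c['cx']],[0,c['fy'],c['cy']],[0,0,1]])
    q=(np.array(X,float).reshape(-1,3)-c['origin'])@c['orientation'];q=q*[1,-1,-1]
    return cv2.projectPoints(q,np.zeros(3),np.zeros(3),K,c['D'])[0].reshape(-1,2)
def tool(dx,dy,dz):
    R=telemetry.get_obs()['orientation'];return R.T@np.array([dx,dy,dz])
E
python3 - <<'E'
from h import *
im=cv2.imread("pics/top0.png");hsv=cv2.cvtColor(im,cv2.COLOR_BGR2HSV)
G=cv2.inRange(hsv,(50,140,110),(75,255,255));O=cv2.inRange(hsv,(8,180,150),(18,255,255))
for nm,M in(("G",G),("O",O)):
    n,l,s,c=cv2.connectedComponentsWithStats(M)
    for i in range(1,n):
        if s[i,4]<30: continue
        cn=max(cv2.findContours((l==i).astype('u1'),0,2)[0],key=len)
        (x,y),r=cv2.minEnclosingCircle(cn)
        e=[plane("top",[c[i]],z)[0][:2].round(1) for z in(95,62,22)]
        print(nm,c[i].round(1),s[i,:4],round(r,1),round(np.sqrt(s[i,4]/np.pi),1),e)
W=cv2.inRange(hsv,(0,0,110),(180,60,255))
for k in((138,192),(410,201)):
    m=np.zeros_like(W);cv2.rectangle(m,(k[0]-60,k[1]-70),(k[0]+60,k[1]+70),255,-1)
    m=cv2.morphologyEx(W&m,cv2.MORPH_CLOSE,np.ones((7,7)))
    cn=max(cv2.findContours(m,0,2)[0],key=cv2.contourArea)
    for z in(22,):
        P=plane("top",cn.reshape(-1,2),z)[:,:2].astype('f4');r=cv2.minAreaRect(P)
        print(k,r,cv2.boxPoints(r).round(0).tolist())
    
cv2.imwrite("pics/crop.png",cv2.resize(im[120:330,90:480],None,fx=2,fy=2,interpolation=cv2.INTER_CUBIC))
E
```

```text
G [150.2 148.8] [130 141  42  16] 21.5 8.3 [array([653.7, 220.4]), array([659.3, 231.7]), array([666.2, 245.4])]
G [297.6 166.2] [289 157  18  19] 9.4 9.2 [array([618.5, -56.4]), array([622.4, -58.6]), array([627.2, -61.2])]
G [231.7 181.9] [219 169  26  26] 13.1 12.9 [array([590.1,  65.8]), array([592.7,  69.6]), array([595.8,  74.2])]
O [456.  193.9] [450 172  13  46] 22.8 9.2 [array([ 565.6, -349.2]), array([ 567. , -365.5]), array([ 568.7, -385.4])]
O [297.9 250.9] [285 237  27  28] 13.9 13.8 [array([462.8, -55.8]), array([459.2, -57.9]), array([454.8, -60.5])]
O [232.3 259.6] [223 250  20  20] 10.0 10.0 [array([447. ,  64.6]), array([442.6,  68.3]), array([437.3,  72.8])]
O [301.4 304. ] [288 291  28  27] 13.9 13.8 [array([366.5, -61.3]), array([358.2, -63.7]), array([348.2, -66.6])]
(138, 192) ((571.2141723632812, 269.9305419921875), (103.19828796386719, 182.30210876464844), 74.02143859863281) [[469.0, 245.0], [645.0, 195.0], [673.0, 294.0], [498.0, 345.0]]
(410, 201) ((554.723388671875, -286.3115234375), (97.94806671142578, 186.03616333007812), 7.611808776855469) [[494.0, -201.0], [519.0, -385.0], [616.0, -372.0], [591.0, -188.0]]
```

View pics/crop.png

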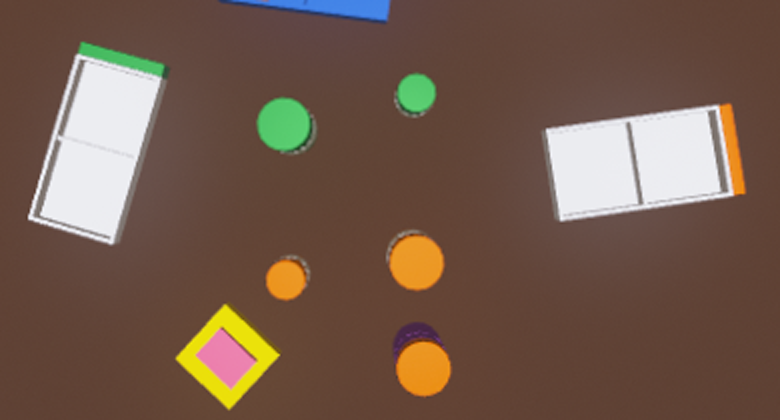

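The crop confirms the choice: the purple-bodied bottle at about (301,304) is the look-alike, and the other two orange-capped bottles are the ambers. The tray centres agree with the strip centroids to within 2 mm.

```bash
cat >> h.py <<'E'
from scipy.spatial.transform import Rotation as Ro
def go(x,y,z,ang=45):
    s=telemetry.get_obs();R=s['orientation'];a=np.radians(ang)
    yy=np.array([np.cos(a),np.sin(a),0]);zz=np.array([0,0,-1.]);xx=np.cross(yy,zz)
    T=np.c_[xx,yy,zz]
    d=R.T@(np.array([x,y,z])-s['position']);r=np.degrees(Ro.from_matrix(R.T@T).as_rotvec())
    print(f"t={s['time_s']:.2f} pos",s['position'].round(1),"w",round(s['width'],1),"F",s['contact_force'].round(1))
    print("shift",d.round(1),"turn",r.round(2),"len",round(np.linalg.norm(d)))
E
python3 -c "
from h import *
go(590,66,180)"
```

```text
t=0.10 pos [ 232.1 -579.7  230.3] w 85.4 F [ 0.5  0.5 -0.2]
shift [-572.2  466.5   51.2] turn [ 0.09 -0.07 66.81] len 740
```

>>> send_rows:
  plan: "-20 16 0 0 0 4; -55 45 0 0 0 12; -95 77 0 0 0 20; -135 110 0 0 0 28; -170 139 0 0 0 36; -210 171 0 0 0 44; -250 204 0 0 0 52; -290 236 0 0 0 60; -330 269 0 0 0 66.8; -370 302 0 0 0 66.8"
  grip: 1

```text
time_s: 1.1
position: [442.2, -199.9, 230.6]
orientation: [[-0.704, 0.71, -0.001], [0.71, 0.704, 0.002], [0.002, 0.0, -1.0]]
contact_force: [1.5, 0.2, -0.0]
width: 85.4
```

```bash
python3 -c "
from h import *
go(590,66,180)"
```

```text
t=1.10 pos [ 442.2 -199.9  230.6] w 85.4 F [ 1.5  0.2 -0. ]
shift [ 84.5 292.2  51. ] turn [ 0.03 -0.13 -0.22] len 308
```

>>> send_rows:
  plan: "11 38 7 0 0 0; 22 76 13 0 0 0; 34 117 20 0 0 0; 45 156 27 0 0 0; 57 197 34 0 0 0; 68 235 41 0 0 0; 78 270 47 0 -0.1 -0.2; 84.5 292 51 0 -0.1 -0.2; 84.5 292 51 0 -0.1 -0.2; 84.5 292 51 0 -0.1 -0.2"

```text
time_s: 2.1
position: [589.4, 65.7, 179.4]
orientation: [[-0.707, 0.707, -0.002], [0.707, 0.707, 0.0], [0.001, -0.001, -1.0]]
contact_force: [0.1, 0.3, -0.0]
width: 85.3
```

Run:
```python
from h import *
go(590,66,50)
im=np.hstack([capture("top"),capture("side")])[:,:,::-1]
cv2.imwrite("pics/a1.png",cv2.resize(im,(800,300)))
```

```text
t=2.10 pos [589.4  65.7 179.4] w 85.3 F [ 0.1  0.3 -0. ]
shift [ -0.4   0.8 129.4] turn [-0.06 -0.07 -0.  ] len 129
```

View pics/a1.png

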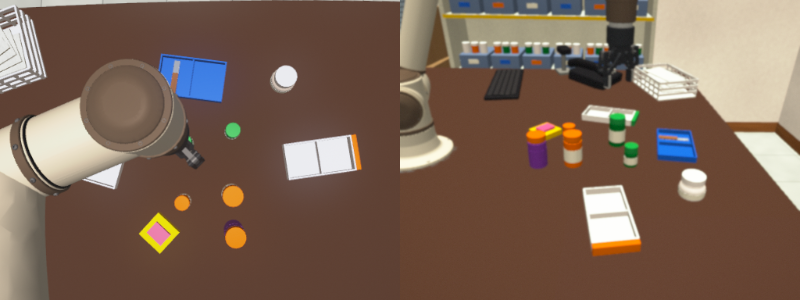

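The gripper hangs above the tall green bottle: side view, fingers at about (620,70) and bottle at (617,129). The other objects are unmoved. I'll descend and grip next.

>>> send_rows:
  plan: "0 0.5 20 0 0 0; 0 0.5 45 0 0 0; 0 0.5 70 0 0 0; 0 0.5 90 0 0 0; 0 0.5 105 0 0 0; 0 0.5 117 0 0 0; 0 0.5 125 0 0 0; 0 0.5 129 0 0 0; 0 0.5 129 0 0 0; 0 0.5 129 0 0 0"

```text
time_s: 3.2
position: [590.1, 65.4, 51.8]
orientation: [[-0.706, 0.708, 0.001], [0.708, 0.706, 0.001], [-0.0, 0.001, -1.0]]
contact_force: [0.1, -0.2, -0.6]
width: 85.3
```

>>> send_rows:
  plan: "0 0 0 0 0 0; 0 0 0 0 0 0; 0 0 0 0 0 0; 0 0 0 0 0 0; 0 0 0 0 0 0; 0 0 0 0 0 0; 0 0 0 0 0 0; 0 0 0 0 0 0"
  grip: 0

```text
time_s: 4.0
position: [590.7, 65.6, 52.6]
orientation: [[-0.707, 0.708, 0.002], [0.708, 0.707, 0.001], [-0.001, 0.003, -1.0]]
contact_force: [-0.6, 1.7, 4.6]
width: 48.9
```

Run:
```python
from h import *
go(530,286,190)
im=np.hstack([capture("top"),capture("side")])[:,:,::-1]
cv2.imwrite("pics/a2.png",cv2.resize(im,(800,300)))
```

```text
t=4.00 pos [590.7  65.6  52.6] w 48.9 F [-0.6  1.7  4.6]
shift [ 198.7  113.1 -137.3] turn [ 0.15  0.05 -0.04] len 267
```

View pics/a2.png

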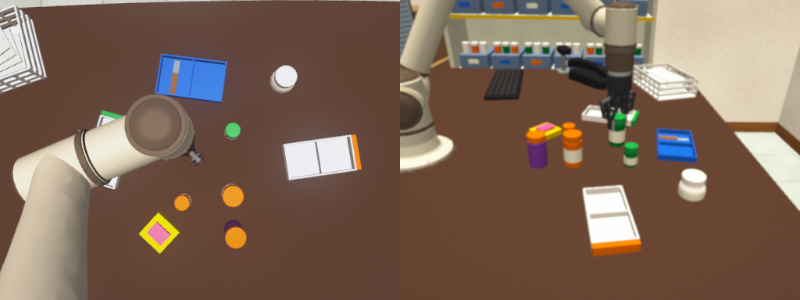

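The tall green bottle is gripped at 48.9 mm and still upright at (617,129) in the side view. Next I'll lift it, then carry it.

>>> send_rows:
  plan: "0 0 -5 0 0 0; 0 0 -15 0 0 0; 0 0 -30 0 0 0; 0 0 -45 0 0 0; 15 8 -60 0 0 0; 32 18 -72 0 0 0; 52 29 -80 0 0 0; 75 43 -85 0 0 0; 98 56 -85 0 0 0; 120 68 -85 0 0 0"

```text
time_s: 5.1
position: [553.0, 200.1, 138.3]
orientation: [[-0.707, 0.707, 0.003], [0.707, 0.707, 0.002], [-0.001, 0.003, -1.0]]
contact_force: [-0.4, 0.2, -1.4]
width: 48.5
```

```bash
python3 -c "
from h import *
go(530,286,110)"
```

```text
t=5.10 pos [553.  200.1 138.3] w 48.5 F [-0.4  0.2 -1.4]
shift [77.  44.4 28.4] turn [ 0.17  0.04 -0.03] len 93
```

>>> send_rows:
  plan: "18 10 0 0 0 0; 36 21 3 0.1 0 0; 52 30 8 0.1 0 0; 65 37 15 0.1 0 0; 73 42 22 0.2 0 0; 77 44.5 27 0.2 0 0; 77 44.5 28 0.2 0 0; 77 44.5 28 0.2 0 0; 77 44.5 28 0.2 0 0"

```text
time_s: 6.0
position: [533.2, 282.5, 110.5]
orientation: [[-0.711, 0.703, -0.005], [0.703, 0.711, 0.005], [0.008, 0.0, -1.0]]
contact_force: [-0.5, -0.5, -1.7]
width: 48.6
```

Run:
```python
from h import *
go(530,286,57)
im=np.hstack([capture("top"),capture("side")])[:,:,::-1]
cv2.imwrite("pics/a3.png",cv2.resize(im,(800,300)))
```

```text
t=6.00 pos [533.2 282.5 110.5] w 48.6 F [-0.5 -0.5 -1.7]
shift [ 4.3  0.2 53.5] turn [ 0.   -0.44  0.3 ] len 54
```

View pics/a3.png

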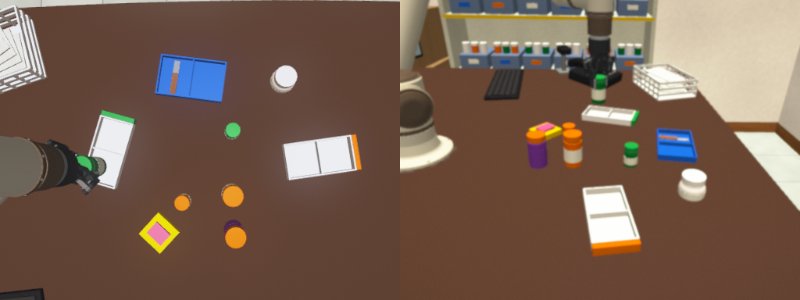

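The bottle hangs over the back bay of the green tray: top view cap at (88,162), and the tray's back end at about (107,175) once parallax is allowed for. I'll lower it to the tray floor slowly.

>>> send_rows:
  plan: "2 0 8 0 0 0; 4 0 18 0 -0.4 0.3; 4.3 0 28 0 -0.4 0.3; 4.3 0 37 0 -0.4 0.3; 4.3 0 44 0 -0.4 0.3; 4.3 0 49 0 -0.4 0.3; 4.3 0 51.5 0 -0.4 0.3; 4.3 0 53 0 -0.4 0.3; 4.3 0 53.5 0 -0.4 0.3; 4.3 0 53.5 0 -0.4 0.3"

```text
time_s: 7.1
position: [532.1, 283.9, 57.5]
orientation: [[-0.711, 0.703, -0.005], [0.703, 0.711, 0.007], [0.008, 0.001, -1.0]]
contact_force: [0.9, 0.6, -1.5]
width: 49.0
```

```bash
python3 -c "
from h import *
go(530,286,57)"
```

```text
t=7.10 pos [532.1 283.9  57.5] w 49.0 F [ 0.9  0.6 -1.5]
shift [3.  0.1 0.5] turn [ 0.08 -0.48  0.32] len 3
```

>>> send_rows:
  plan: "2 0 0.7 0 -0.5 0.3; 3 0 1.4 0 -0.5 0.3; 3 0 2 0 -0.5 0.3; 3 0 2 0 -0.5 0.3"

```text
time_s: 7.5
position: [532.7, 283.5, 56.7]
orientation: [[-0.712, 0.702, -0.003], [0.702, 0.712, 0.007], [0.007, 0.003, -1.0]]
contact_force: [-0.1, -1.0, 4.7]
width: 48.9
```

It has contacted the floor, with 4.7 N upward. Releasing.

>>> send_rows:
  plan: "0 0 0 0 0 0; 0 0 0 0 0 0; 0 0 0 0 0 0; 0 0 0 0 0 0; 0 0 0 0 0 0; 0 0 -5 0 0 0; 0 0 -25 0 0 0; 0 0 -55 0 0 0; 0 0 -95 0 0 0; 0 0 -135 0 0 0"
  grip: 0.85

```text
time_s: 8.5
position: [533.0, 282.2, 193.1]
orientation: [[-0.712, 0.702, -0.004], [0.702, 0.712, 0.006], [0.007, 0.002, -1.0]]
contact_force: [1.3, 0.8, 0.2]
width: 72.6
```

Run:
```python
from h import *
go(622.4,-58.6,150)
im=np.hstack([capture("top"),capture("side")])[:,:,::-1]
cv2.imwrite("pics/a4.png",cv2.resize(im,(800,300)))
```

```text
t=8.50 pos [533.  282.2 193.1] w 72.6 F [1.3 0.8 0.2]
shift [-303.3 -179.9   40.6] turn [ 0.11 -0.4   0.39] len 355
```

View pics/a4.png

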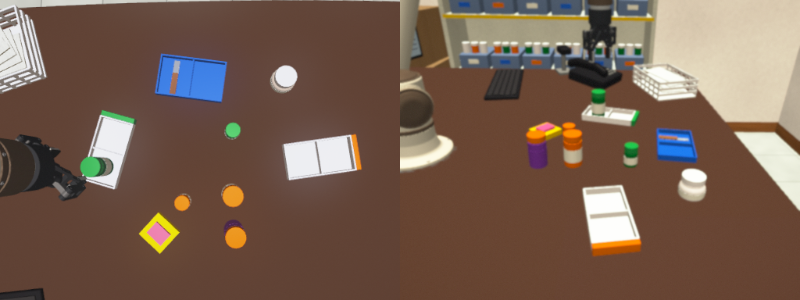

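The tall green bottle stands upright in the back bay: top view cap at (93,167), side view at (598,100). Next is the short green bottle.

>>> send_rows:
  plan: "-17 -10 0 0 0 0; -51 -30 0 0 0 0; -85 -50 0 0 0 0; -120 -71 5 0 0 0; -155 -92 10 0 0 0; -190 -113 20 0 0 0; -225 -133 30 0 -0.4 0.4; -260 -154 38 0 -0.4 0.4; -290 -172 40 0 -0.4 0.4; -303 -180 40 0 -0.4 0.4"
  grip: 1

```text
time_s: 9.6
position: [626.3, -58.6, 154.0]
orientation: [[-0.706, 0.708, 0.012], [0.709, 0.706, 0.009], [-0.002, 0.015, -1.0]]
contact_force: [0.7, 0.3, -0.1]
width: 85.6
```

```bash
python3 -c "
from h import *
im=capture('top')[:,:,::-1].copy();hsv=cv2.cvtColor(im,cv2.COLOR_BGR2HSV)
G=cv2.inRange(hsv,(50,140,110),(75,255,255))
n,l,s,c=cv2.connectedComponentsWithStats(G)
C=np.array([572.4,274.2]);f=np.array([.96,-.28])
for i in range(1,n):
  if s[i,4]>200:
    P=plane('top',[c[i]],99)[0][:2];print(c[i],s[i,2:],P,'tray x',-(P-C)@f,'y',(P-C)@[f[1],-f[0]])
go(622.4,-58.6,28)"
```

```text
t=9.65 pos [626.8 -59.3 154.3] w 85.3 F [0.3 0.1 0.6]
shift [  3.9  -4.5 126.3] turn [ 0.88  0.15 -0.15] len 126
```

>>> send_rows:
  plan: "2 -2 15 0.5 0 0; 4 -4.5 30 0.9 0.1 -0.1; 4 -4.5 45 0.9 0.1 -0.1; 4 -4.5 55 0.9 0.1 -0.1; 4 -4.5 60 0.9 0.1 -0.1; 4 -4.5 60 0.9 0.1 -0.1; 4 -4.5 60 0.9 0.1 -0.1"

```text
time_s: 10.35
position: [621.9, -58.7, 94.6]
orientation: [[-0.707, 0.707, 0.001], [0.707, 0.707, -0.001], [-0.001, -0.0, -1.0]]
contact_force: [-0.2, -0.1, 0.2]
width: 85.3
```

Run:
```python
from h import *
go(622.4,-58.6,28)
im=np.hstack([capture("top"),capture("side")])[:,:,::-1]
cv2.imwrite("pics/a5.png",cv2.resize(im,(800,300)))
```

```text
t=10.35 pos [621.9 -58.7  94.6] w 85.3 F [-0.2 -0.1  0.2]
shift [-0.2  0.5 66.6] turn [-0.    0.08 -0.01] len 67
```

View pics/a5.png

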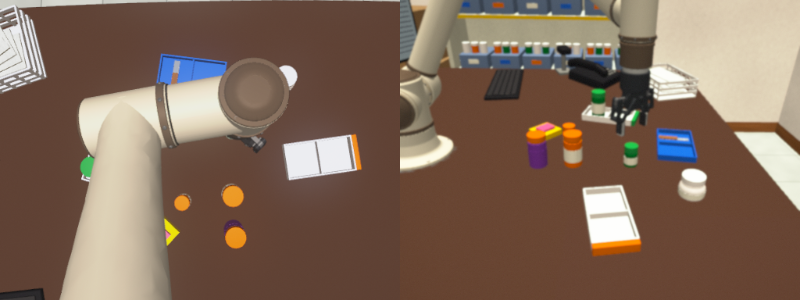

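The gripper is right above the short green bottle: side view, fingers at (632,115) and bottle at (630,154). It clears the blue tray.

>>> send_rows:
  plan: "0 0.5 12 0 0 0; 0 0.5 28 0 0 0; 0 0.5 44 0 0 0; 0 0.5 56 0 0 0; 0 0.5 63 0 0 0; 0 0.5 66.5 0 0 0; 0 0.5 66.5 0 0 0; 0 0.5 66.5 0 0 0"

```text
time_s: 11.25
position: [623.0, -58.6, 29.1]
orientation: [[-0.707, 0.707, 0.003], [0.707, 0.707, -0.001], [-0.003, 0.002, -1.0]]
contact_force: [0.0, 0.5, 0.2]
width: 85.3
```

>>> send_rows:
  plan: "0 0 0 0 0 0; 0 0 0 0 0 0; 0 0 0 0 0 0; 0 0 0 0 0 0; 0 0 0 0 0 0; 0 0 0 0 0 0; 0 0 0 0 0 0; 0 0 0 0 0 0; 0 0 0 0 0 0"
  grip: 0

```text
time_s: 12.15
position: [623.5, -58.6, 29.7]
orientation: [[-0.707, 0.707, 0.004], [0.707, 0.707, -0.001], [-0.004, 0.002, -1.0]]
contact_force: [-0.5, 0.2, 6.0]
width: 36.7
```

Run:
```python
from h import *
go(614.7,261.5,125)
im=np.hstack([capture("top"),capture("side")])[:,:,::-1]
cv2.imwrite("pics/a6.png",cv2.resize(im,(800,300)))
```

```text
t=12.15 pos [623.5 -58.6  29.7] w 36.7 F [-0.5  0.2  6. ]
shift [232.3 220.3 -95.7] turn [ 0.13  0.21 -0.01] len 334
```

View pics/a6.png

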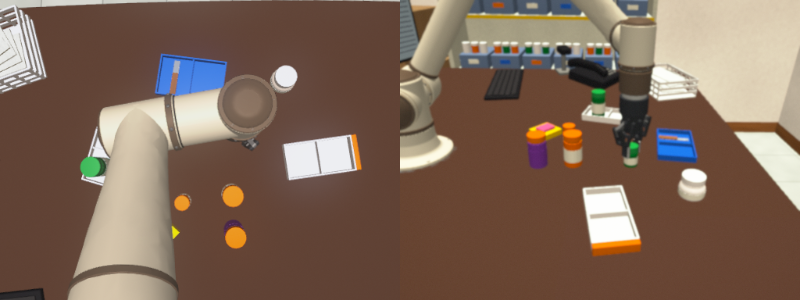

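The short green bottle is gripped at 36.7 mm (side view (630,154)). Lifting and carrying it to the front bay of the green tray.

>>> send_rows:
  plan: "0 0 -5 0 0 0; 0 0 -18 0 0 0; 0 0 -40 0 0 0; 12 11 -62 0 0 0; 32 30 -80 0 0 0; 56 53 -92 0 0 0; 80 76 -95 0 0 0; 104 98 -95 0 0 0; 128 121 -95 0 0 0; 152 144 -95 0 0 0"

```text
time_s: 13.25
position: [617.0, 152.0, 125.0]
orientation: [[-0.707, 0.707, 0.004], [0.707, 0.707, -0.001], [-0.003, 0.002, -1.0]]
contact_force: [0.6, 0.2, -1.2]
width: 36.7
```

```bash
python3 -c "
from h import *
go(614.7,261.5,110)"
```

```text
t=13.25 pos [617. 152. 125.] w 36.7 F [ 0.6  0.2 -1.2]
shift [79.1 75.7 14.9] turn [ 0.13  0.19 -0.02] len 111
```

>>> send_rows:
  plan: "17 16 0 0 0 0; 36 34 0 0 0 0; 54 51 3 0.1 0.2 0; 68 65 8 0.1 0.2 0; 76 73 13 0.1 0.2 0; 79 76 15 0.1 0.2 0; 79 76 15 0.1 0.2 0; 79 76 15 0.1 0.2 0"

```text
time_s: 14.05
position: [615.0, 260.7, 109.9]
orientation: [[-0.706, 0.708, -0.0], [0.708, 0.706, 0.0], [0.0, 0.0, -1.0]]
contact_force: [-0.5, -0.1, -1.4]
width: 36.9
```

Run:
```python
from h import *
go(614.7,261.5,34)
im=np.hstack([capture("top"),capture("side")])[:,:,::-1]
cv2.imwrite("pics/a7.png",cv2.resize(im,(800,300)))
```

```text
t=14.05 pos [615.  260.7 109.9] w 36.9 F [-0.5 -0.1 -1.4]
shift [ 0.8  0.3 75.9] turn [ 0.   -0.   -0.06] len 76
```

View pics/a7.png

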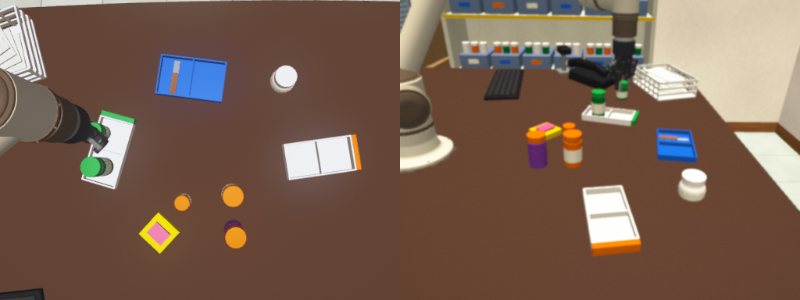

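The short green bottle hangs over the front bay: top view at about (98,132) with the strip at (118,117), side view (622,89). The fingers clear the tall bottle. Lowering.

>>> send_rows:
  plan: "0.5 0 10 0 0 0; 0.8 0.3 25 0 0 0; 0.8 0.3 40 0 0 0; 0.8 0.3 53 0 0 0; 0.8 0.3 62 0 0 0; 0.8 0.3 69 0 0 0; 0.8 0.3 73 0 0 0; 0.8 0.3 75 0 0 0; 0.8 0.3 76.5 0 0 0; 0.8 0.3 76.5 0 0 0"

```text
time_s: 15.15
position: [615.0, 261.6, 34.0]
orientation: [[-0.706, 0.708, 0.001], [0.708, 0.706, 0.001], [-0.0, 0.001, -1.0]]
contact_force: [-0.5, 0.4, -0.3]
width: 36.3
```

>>> send_rows:
  plan: "0 0 0.5 0 0 0; 0 0 1 0 0 0; 0 0 1.5 0 0 0; 0 0 1.5 0 0 0"

```text
time_s: 15.55
position: [615.3, 261.9, 33.7]
orientation: [[-0.706, 0.708, 0.002], [0.708, 0.706, 0.001], [-0.001, 0.002, -1.0]]
contact_force: [-2.3, -0.2, 5.5]
width: 36.4
```

>>> send_rows:
  plan: "0 0 0 0 0 0; 0 0 0 0 0 0; 0 0 0 0 0 0; 0 0 0 0 0 0; 0 0 0 0 0 0; 0 0 -5 0 0 0; 0 0 -25 0 0 0; 0 0 -55 0 0 0; 0 0 -95 0 0 0; 0 0 -135 0 0 0"
  grip: 0.8

```text
time_s: 16.55
position: [614.8, 261.5, 170.2]
orientation: [[-0.706, 0.708, 0.002], [0.708, 0.706, 0.001], [-0.001, 0.002, -1.0]]
contact_force: [-0.7, 1.3, -0.6]
width: 68.3
```

Run:
```python
from h import *
go(442.6,68.3,150)
im=np.hstack([capture("top"),capture("side")])[:,:,::-1]
cv2.imwrite("pics/a8.png",cv2.resize(im,(800,300)))
```

```text
t=16.55 pos [614.8 261.5 170.2] w 68.3 F [-0.7  1.3 -0.6]
shift [ -15.1 -258.4   19.7] turn [ 0.09  0.03 -0.05] len 260
```

View pics/a8.png

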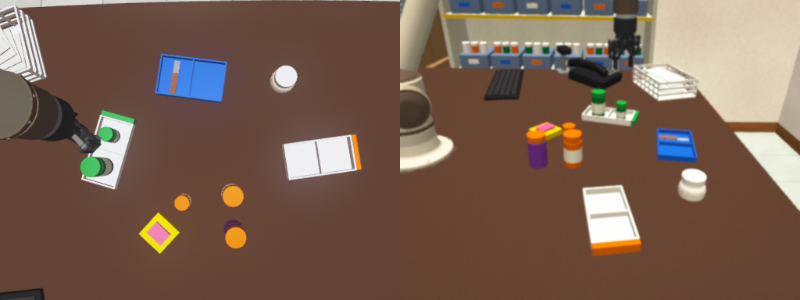

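Both green bottles stand in the tray: top view caps at (93,167) and (107,134), side view (598,100) and (621,108). Next is the short amber bottle, moving above bottle-top height.

>>> send_rows:
  plan: "-1 -15 -5 0 0 0; -2 -42 -5 0 0 0; -4 -72 -5 0 0 0; -6 -104 -5 0 0 0; -8 -136 0 0 0 0; -10 -168 5 0 0 0; -12 -200 12 0 0 0; -14 -230 18 0 0 0; -15 -252 20 0 0 0; -15 -258 20 0 0 0"
  grip: 1

```text
time_s: 17.65
position: [445.1, 68.9, 152.6]
orientation: [[-0.706, 0.708, 0.014], [0.708, 0.706, 0.007], [-0.004, 0.015, -1.0]]
contact_force: [0.4, 0.6, 0.3]
width: 85.4
```

>>> send_rows:
  plan: "0 0 0 0 0 0; 0 0 0 0 0 0"

```text
time_s: 17.85
position: [445.8, 69.3, 153.1]
orientation: [[-0.706, 0.708, 0.015], [0.708, 0.706, 0.008], [-0.005, 0.016, -1.0]]
contact_force: [-0.3, 1.4, 0.6]
width: 85.4
```

Run:
```python
from h import *
go(442.6,68.3,28)
im=np.hstack([capture("top"),capture("side")])[:,:,::-1]
cv2.imwrite("pics/a9.png",cv2.resize(im,(800,300)))
```

```text
t=17.85 pos [445.8  69.3 153.1] w 85.4 F [-0.3  1.4  0.6]
shift [  2.2  -5.  125. ] turn [ 0.93  0.28 -0.05] len 125
```

View pics/a9.png

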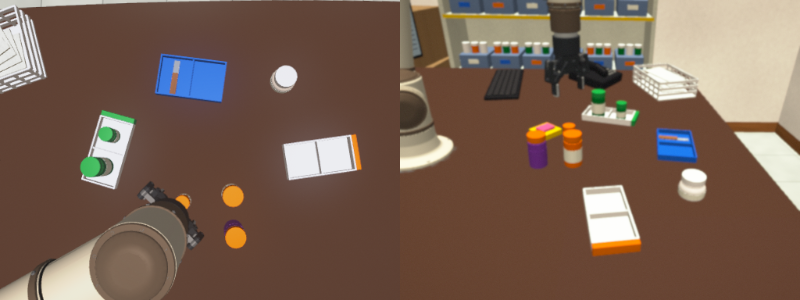

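The gripper straddles the short amber bottle: top view, jaws at (148,190) and (193,240), with the cap showing at (183,202) between them. The jaws run parallel to the memo block's near edge, so they stay clear of it.

>>> send_rows:
  plan: "1 -2.5 12 0.5 0.1 0; 2.2 -5 30 0.9 0.3 0; 2.2 -5 50 0.9 0.3 0; 2.2 -5 63 0.9 0.3 0; 2.2 -5 65 0.9 0.3 0; 2.2 -5 65 0.9 0.3 0"

```text
time_s: 18.55
position: [441.8, 68.2, 87.0]
orientation: [[-0.707, 0.707, -0.002], [0.707, 0.707, -0.001], [0.001, -0.002, -1.0]]
contact_force: [-0.2, 0.5, 1.1]
width: 85.2
```

```bash
python3 -c "
from h import *
go(442.6,68.3,28)"
```

```text
t=18.55 pos [441.8  68.2  87. ] w 85.2 F [-0.2  0.5  1.1]
shift [-0.5  0.7 59. ] turn [-0.1  -0.05 -0.01] len 59
```

>>> send_rows:
  plan: "0 0.5 12 0 0 0; 0 0.5 27 0 0 0; 0 0.5 42 0 0 0; 0 0.5 52 0 0 0; 0 0.5 57 0 0 0; 0 0.5 59 0 0 0; 0 0.5 59 0 0 0; 0 0.5 59 0 0 0"

```text
time_s: 19.35
position: [442.5, 68.8, 28.5]
orientation: [[-0.707, 0.707, -0.001], [0.707, 0.707, -0.0], [0.001, -0.001, -1.0]]
contact_force: [-0.1, -0.2, -0.3]
width: 85.3
```

>>> send_rows:
  plan: "0 0 0 0 0 0; 0 0 0 0 0 0; 0 0 0 0 0 0; 0 0 0 0 0 0; 0 0 0 0 0 0; 0 0 0 0 0 0; 0 0 0 0 0 0; 0 0 0 0 0 0; 0 0 0 0 0 0"
  grip: 0

```text
time_s: 20.25
position: [442.6, 68.8, 29.0]
orientation: [[-0.707, 0.707, -0.0], [0.707, 0.707, 0.0], [0.0, -0.0, -1.0]]
contact_force: [-1.3, 0.7, 5.3]
width: 36.7
```

Run:
```python
from h import *
go(561,-332.6,170)
im=np.hstack([capture("top"),capture("side")])[:,:,::-1]
cv2.imwrite("pics/a10.png",cv2.resize(im,(800,300)))
```

```text
t=20.25 pos [442.6  68.8  29. ] w 36.7 F [-1.3  0.7  5.3]
shift [-367.5 -200.2 -141.1] turn [-0.01 -0.01  0.01] len 442
```

View pics/a10.png

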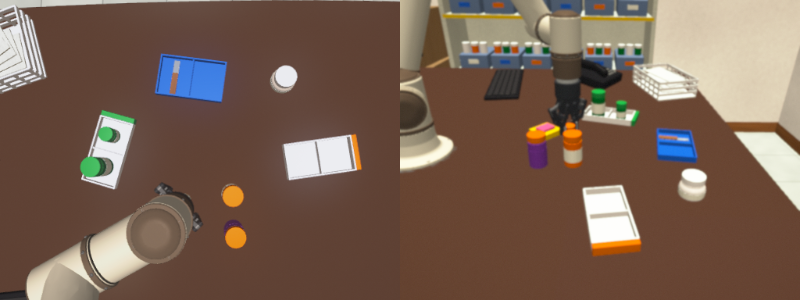

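The short amber bottle is gripped at 36.7 mm, and the memo block, (543,130) in the side view, hasn't moved. The carry path crosses above amber_tall, so I'll lift fully to 140 mm first.

>>> send_rows:
  plan: "0 0 -5 0 0 0; 0 0 -20 0 0 0; 0 0 -45 0 0 0; 0 0 -72 0 0 0; 0 0 -98 0 0 0; 0 0 -120 0 0 0; -10 -6 -135 0 0 0; -30 -16 -141 0 0 0; -56 -31 -141 0 0 0; -84 -46 -141 0 0 0"

```text
time_s: 21.35
position: [469.5, -23.8, 170.3]
orientation: [[-0.708, 0.706, 0.0], [0.706, 0.708, 0.001], [0.0, 0.001, -1.0]]
contact_force: [0.5, 0.1, -0.5]
width: 36.6
```

```bash
python3 -c "
from h import *
go(561,-332.6,165)"
```

```text
t=21.35 pos [469.5 -23.8 170.3] w 36.6 F [ 0.5  0.1 -0.5]
shift [-282.9 -154.1    5.2] turn [ 0.04 -0.01  0.07] len 322
```

>>> send_rows:
  plan: "-25 -14 0 0 0 0; -55 -30 0 0 0 0; -86 -47 0 0 0 0; -118 -64 0 0 0 0; -150 -82 0 0 0 0; -182 -99 0 0 0 0; -214 -117 0 0 0 0; -244 -133 0 0 0 0; -268 -146 3 0 0 0; -283 -154 5 0 0 0"

```text
time_s: 22.35
position: [561.0, -334.5, 164.2]
orientation: [[-0.707, 0.708, -0.001], [0.708, 0.707, 0.001], [0.001, 0.0, -1.0]]
contact_force: [-0.0, 0.5, -0.6]
width: 36.7
```

>>> send_rows:
  plan: "0 0 12 0 0 0; 0 0 28 0 0 0; 0 0 44 0 0 0; 0 0 54 0 0 0; 0 0 58 0 0 0; 0 0 58 0 0 0; 0 0 58 0 0 0"

```text
time_s: 23.05
position: [561.4, -334.4, 106.9]
orientation: [[-0.707, 0.707, 0.0], [0.707, 0.707, 0.001], [0.0, 0.001, -1.0]]
contact_force: [0.3, 0.7, -0.1]
width: 36.5
```

Run:
```python
from h import *
go(561,-332.6,33)
im=np.hstack([capture("top"),capture("side")])[:,:,::-1]
cv2.imwrite("pics/a11.png",cv2.resize(im,(800,300)))
```

```text
t=23.05 pos [ 561.4 -334.4  106.9] w 36.5 F [ 0.3  0.7 -0.1]
shift [ 1.6  0.9 73.9] turn [ 0.04 -0.   -0.01] len 74
```

View pics/a11.png

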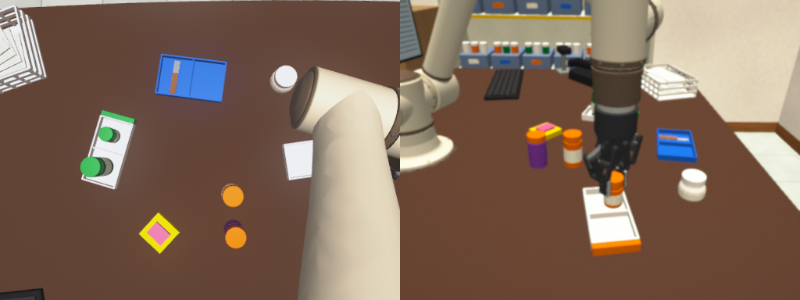

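The short amber bottle hangs over the amber tray: side view at (613,190). It's about 77 mm up, so it should project down into the front bay at about (613,230). The jar is clear.

>>> send_rows:
  plan: "0.5 0.3 10 0 0 0; 1.5 1 25 0 0 0; 1.5 1 40 0 0 0; 1.5 1 53 0 0 0; 1.5 1 62 0 0 0; 1.5 1 68 0 0 0; 1.5 1 71 0 0 0; 1.5 1 73 0 0 0; 1.5 1 74 0 0 0; 1.5 1 74 0 0 0"

```text
time_s: 24.15
position: [561.4, -332.8, 33.5]
orientation: [[-0.707, 0.707, 0.002], [0.707, 0.707, 0.0], [-0.001, 0.001, -1.0]]
contact_force: [0.5, 0.7, -0.2]
width: 36.4
```

>>> send_rows:
  plan: "0 0 0.5 0 0 0; 0 0 1 0 0 0; 0 0 1.5 0 0 0; 0 0 1.5 0 0 0"

```text
time_s: 24.55
position: [561.8, -333.0, 33.0]
orientation: [[-0.707, 0.707, 0.003], [0.707, 0.707, -0.0], [-0.002, 0.002, -1.0]]
contact_force: [-1.0, -0.3, 5.1]
width: 36.4
```

Run:
```python
from h import *
go(561,-332.6,33)
im=capture("side")[:,:,::-1]
cv2.imwrite("pics/a12.png",cv2.resize(im[150:340,150:420],None,fx=2.5,fy=2.5))
```

```text
t=24.55 pos [ 561.8 -333.    33. ] w 36.4 F [-1.  -0.3  5.1]
shift [ 0.8 -0.3  0. ] turn [ 0.09  0.12 -0.  ] len 1
```

View pics/a12.png

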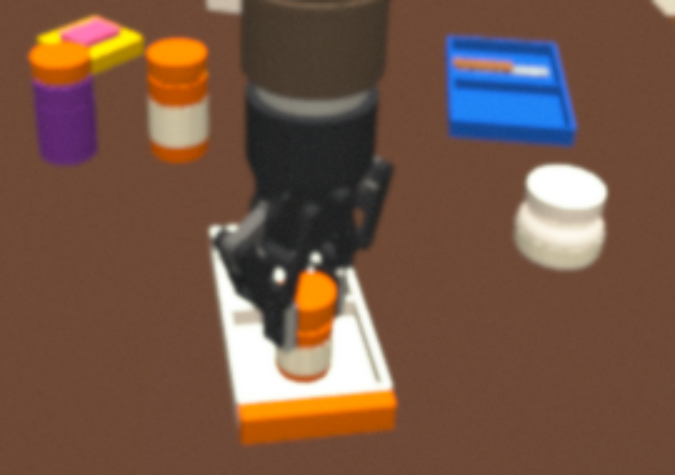

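The short amber bottle stands on the front bay floor at crop (305,375), next to the orange strip, with 5 N of contact. Releasing.

>>> send_rows:
  plan: "0 0 0 0 0 0; 0 0 0 0 0 0; 0 0 0 0 0 0; 0 0 0 0 0 0; 0 0 0 0 0 0; 0 0 -5 0 0 0; 0 0 -25 0 0 0; 0 0 -55 0 0 0; 0 0 -95 0 0 0; 0 0 -145 0 0 0"
  grip: 0.8

```text
time_s: 25.6
position: [560.3, -332.4, 178.0]
orientation: [[-0.707, 0.707, -0.001], [0.707, 0.707, 0.001], [0.002, 0.0, -1.0]]
contact_force: [1.8, -0.5, -0.2]
width: 68.2
```

```bash
python3 -c "
from h import *
go(463,-56,175)"
```

```text
t=25.60 pos [ 560.3 -332.4  178. ] w 68.2 F [ 1.8 -0.5 -0.2]
shift [264.3 126.6   3.4] turn [ 0.01 -0.09 -0.01] len 293
```

>>> send_rows:
  plan: "15 7 0 0 0 0; 44 21 0 0 0 0; 78 37 0 0 0 0; 112 54 0 0 0 0; 146 70 0 0 0 0; 180 86 0 0 0 0; 214 102 0 0 0 0; 242 116 2 0 0 0; 260 125 3 0 0 0; 264 126.5 3 0 0 0"
  grip: 1

```text
time_s: 26.6
position: [462.4, -54.8, 176.0]
orientation: [[-0.709, 0.705, -0.0], [0.705, 0.709, 0.002], [0.001, 0.001, -1.0]]
contact_force: [0.0, -0.1, 0.3]
width: 85.8
```

>>> send_rows:
  plan: "0 0 0 0 0 0; 0 0 0 0 0 0"

```text
time_s: 26.8
position: [462.8, -55.1, 176.4]
orientation: [[-0.709, 0.705, 0.0], [0.705, 0.709, 0.002], [0.001, 0.001, -1.0]]
contact_force: [1.2, 0.3, -0.4]
width: 85.6
```

Run:
```python
from h import *
go(463,-56,50)
im=np.hstack([capture("top"),capture("side")])[:,:,::-1]
cv2.imwrite("pics/a13.png",cv2.resize(im,(800,300)))
```

```text
t=26.80 pos [462.8 -55.1 176.4] w 85.6 F [ 1.2  0.3 -0.4]
shift [ -0.9  -0.6 126.4] turn [ 0.08 -0.04  0.14] len 126
```

View pics/a13.png

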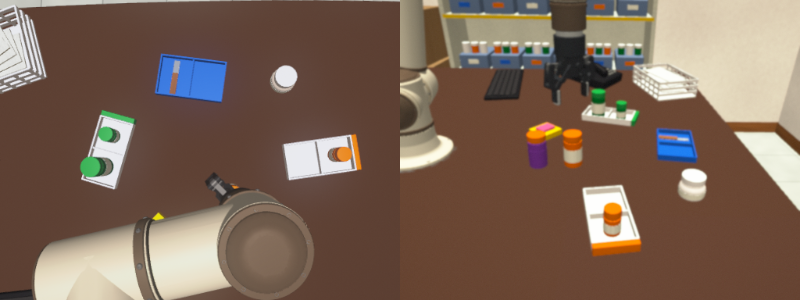

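The short amber bottle stands in the front bay (top view (343,154), side view (612,220)). The gripper is above the label-bearing amber_tall, (572,148) in the side view, not the purple one at (537,148). Descending.

>>> send_rows:
  plan: "-0.5 0 15 0 0 0; -1 -0.6 38 0 0 0.1; -1 -0.6 62 0 0 0.1; -1 -0.6 84 0 0 0.1; -1 -0.6 102 0 0 0.1; -1 -0.6 115 0 0 0.1; -1 -0.6 122 0 0 0.1; -1 -0.6 126 0 0 0.1; -1 -0.6 126 0 0 0.1; -1 -0.6 126 0 0 0.1"

```text
time_s: 27.9
position: [463.6, -56.5, 50.6]
orientation: [[-0.707, 0.707, 0.001], [0.707, 0.707, 0.002], [0.0, 0.002, -1.0]]
contact_force: [0.4, -0.3, -0.5]
width: 85.3
```

>>> send_rows:
  plan: "0 0 0 0 0 0; 0 0 0 0 0 0; 0 0 0 0 0 0; 0 0 0 0 0 0; 0 0 0 0 0 0; 0 0 0 0 0 0; 0 0 0 0 0 0; 0 0 0 0 0 0"
  grip: 0

```text
time_s: 28.7
position: [464.0, -56.5, 51.3]
orientation: [[-0.707, 0.707, 0.002], [0.707, 0.707, 0.002], [-0.0, 0.003, -1.0]]
contact_force: [-1.6, 0.6, 6.0]
width: 48.6
```

Run:
```python
from h import *
go(549,-245.4,150)
im=np.hstack([capture("top"),capture("side")])[:,:,::-1]
cv2.imwrite("pics/a14.png",cv2.resize(im,(800,300)))
```

```text
t=28.70 pos [464.  -56.5  51.3] w 48.6 F [-1.6  0.6  6. ]
shift [-193.7  -73.2  -98.8] turn [0.15 0.03 0.01] len 229
```

View pics/a14.png

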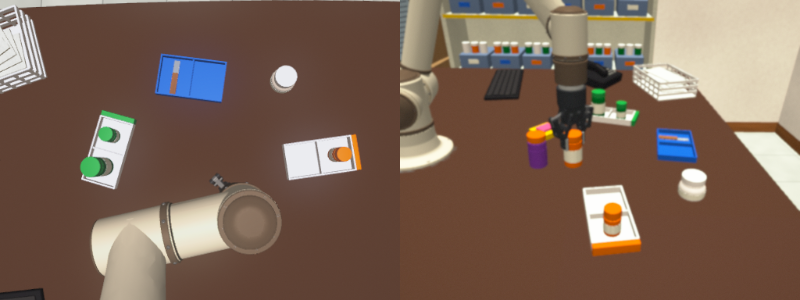

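The tall amber bottle is gripped at 48.6 mm, and the purple one at (537,148) is unmoved. Lifting.

>>> send_rows:
  plan: "0 0 -5 0 0 0; 0 0 -18 0 0 0; 0 0 -38 0 0 0; 0 0 -58 0 0 0; -12 -4 -76 0 0 0; -30 -11 -90 0 0 0; -54 -20 -98 0 0 0; -80 -30 -99 0 0 0; -106 -40 -99 0 0 0; -132 -50 -99 0 0 0"

```text
time_s: 29.8
position: [521.6, -186.1, 150.0]
orientation: [[-0.707, 0.707, 0.001], [0.707, 0.707, 0.002], [0.001, 0.003, -1.0]]
contact_force: [0.3, 1.1, -2.4]
width: 49.1
```

```bash
python3 -c "
from h import *
go(549,-245.4,115)"
```

```text
t=29.80 pos [ 521.6 -186.1  150. ] w 49.1 F [ 0.3  1.1 -2.4]
shift [-61.3 -22.7  34.9] turn [ 0.15 -0.03 -0.01] len 74
```

>>> send_rows:
  plan: "-20 -7 2 0 0 0; -38 -14 8 0.1 0 0; -52 -19 18 0.1 0 0; -59 -22 27 0.1 0 0; -61 -22.7 33 0.1 0 0; -61 -22.7 35 0.1 0 0; -61 -22.7 35 0.1 0 0; -61 -22.7 35 0.1 0 0"

```text
time_s: 30.6
position: [548.9, -244.6, 115.3]
orientation: [[-0.708, 0.707, 0.001], [0.707, 0.708, 0.001], [-0.0, 0.001, -1.0]]
contact_force: [0.5, 0.2, -1.3]
width: 49.0
```

Run:
```python
from h import *
go(549,-245.4,56)
im=capture("side")[:,:,::-1]
cv2.imwrite("pics/a15.png",cv2.resize(im[120:340,150:420],None,fx=2.5,fy=2.5))
```

```text
t=30.60 pos [ 548.9 -244.6  115.3] w 49.0 F [ 0.5  0.2 -1.3]
shift [-0.6 -0.5 59.3] turn [0.07 0.   0.05] len 59
```

View pics/a15.png

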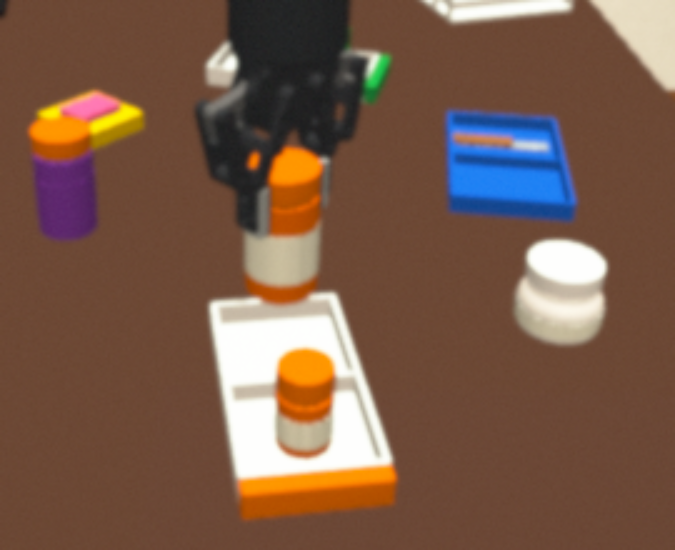

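The tall amber bottle hangs over the back bay, its base at crop (280,295) about 60 mm up. Lowering.

>>> send_rows:
  plan: "-0.3 -0.3 8 0 0 0; -0.6 -0.5 20 0 0 0; -0.6 -0.5 32 0 0 0; -0.6 -0.5 42 0 0 0; -0.6 -0.5 50 0 0 0; -0.6 -0.5 55 0 0 0; -0.6 -0.5 57.5 0 0 0; -0.6 -0.5 59 0 0 0; -0.6 -0.5 60 0 0 0; -0.6 -0.5 60 0 0 0"

```text
time_s: 31.65
position: [549.3, -245.5, 55.8]
orientation: [[-0.708, 0.707, 0.002], [0.707, 0.708, 0.001], [-0.001, 0.002, -1.0]]
contact_force: [-0.7, -0.4, -1.7]
width: 48.8
```

>>> send_rows:
  plan: "0 0 0.5 0 0 0; 0 0 1 0 0 0; 0 0 1 0 0 0; 0 0 1 0 0 0"

```text
time_s: 32.05
position: [549.6, -245.6, 55.4]
orientation: [[-0.708, 0.706, 0.003], [0.706, 0.708, 0.0], [-0.002, 0.002, -1.0]]
contact_force: [-1.4, 0.4, 2.2]
width: 49.2
```

Contact. Releasing with a moderate opening, since the short bottle is 88 mm away, then lifting.

>>> send_rows:
  plan: "0 0 0.5 0 0 0; 0 0 0.5 0 0 0; 0 0 0.5 0 0 0; 0 0 0.5 0 0 0; 0 0 0.5 0 0 0; 0 0 -5 0 0 0; 0 0 -25 0 0 0; 0 0 -55 0 0 0; 0 0 -95 0 0 0; 0 0 -135 0 0 0"
  grip: 0.85

```text
time_s: 33.05
position: [548.9, -245.6, 191.9]
orientation: [[-0.708, 0.706, 0.002], [0.706, 0.708, 0.0], [-0.001, 0.002, -1.0]]
contact_force: [0.2, -0.0, -0.3]
width: 72.7
```

>>> send_rows:
  plan: "25 -25 -10 0 0 0; 50 -50 -20 0 0 0; 80 -80 -30 0 0 0; 110 -110 -30 0 0 0; 135 -135 -30 0 0 0; 150 -150 -30 0 0 0; 150 -150 -30 0 0 0; 150 -150 -30 0 0 0"

```text
time_s: 33.85
position: [337.0, -246.1, 222.4]
orientation: [[-0.708, 0.706, 0.004], [0.706, 0.708, -0.001], [-0.003, 0.003, -1.0]]
contact_force: [-0.5, 0.1, 0.7]
width: 72.3
```

Run:
```python
from h import *
s=telemetry.get_obs();print(s['time_s'],s['position'],s['contact_force'],s['width'])
a=capture("top")[:,:,::-1].copy();b=capture("side")[:,:,::-1]
hsv=cv2.cvtColor(a,cv2.COLOR_BGR2HSV)
for nm,lo,hi,C,f in(("G",(50,140,110),(75,255,255),(572.4,274.2),(.96,-.28)),("O",(8,180,150),(18,255,255),(555,-289),(.135,-.991))):
    n,l,st,c=cv2.connectedComponentsWithStats(cv2.inRange(hsv,lo,hi));f=np.array(f)
    for i in range(1,n):
        if st[i,4]<150: continue
        z=99 if st[i,3]>23 else 66
        P=plane("top",[c[i]],z)[0][:2];d=P-C
        print(nm,c[i].round(1),st[i,2:],z,P.round(1),"tray x %.1f y %.1f"%(-d@f,d@[f[1],-f[0]]))
cv2.imwrite("pics/a16.png",cv2.resize(np.hstack([a,b]),(800,300)))
cv2.imwrite("pics/a17.png",cv2.resize(np.hstack([b[100:340,190:400]]),None,fx=2.4,fy=2.4))
```

```text
33.85 [ 336.95875543 -246.08818684  222.35565484] [-0.46444942  0.08050662  0.74181467] 72.27398136872125
G [150.2 148.8] [ 42  16 220] 66 [658.6 230.3] tray x -95.1 y 18.0
G [134.9 171.1] [ 18  18 244] 66 [614.9 260.2] tray x -44.7 y 1.5
G [115.3 213.2] [ 25  25 510] 99 [532.5 283.8] tray x 41.0 y 1.9
O [456.  193.8] [ 13  46 267] 99 [ 565.7 -347.1] tray x -59.1 y -2.7
O [440.  196.7] [ 19  18 277] 66 [ 561.5 -332.1] tray x -43.6 y -0.6
O [400.5 203.7] [ 26  26 531] 99 [ 548.1 -243.7] tray x 45.8 y 0.7
O [300.1 307. ] [ 27  29 165] 99 [362.1 -58.8] tray x 254.2 y 160.1
```

View pics/a16.png

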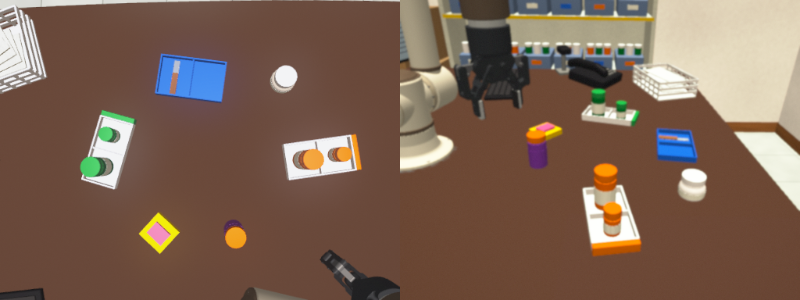

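View pics/a17.png

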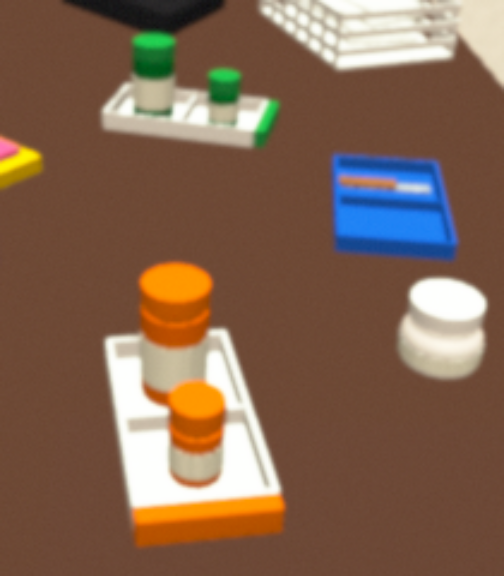

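All four bottles stand upright in their bays, about 3 mm or less off centre, at crop (152,75), (223,97), (175,335) and (196,435). The counting tray, jar, memo block and purple bottle are unmoved, and the arm is clear. Handing in.

```bash
python3 -c "
from rig import arm
print(arm.sign_off())"
```

```text
the job is handed in; nothing more can be done
None
```

I put all four bottles back upright in the trays of their colour, each short one next to the label strip and each tall one in the back bay. I handed the job in at about 34 s of the 125 s allowed. Each bottle was lowered until the wrist felt the tray floor (2 to 6 N) before I let go.

My last check, from the top camera, put the bottles here in their tray frames:

| Bottle | x (mm) | y (mm) |
|---|---|---|
| green_tall | +41 | +2 |
| green_short | −45 | +1.5 |
| amber_tall | +46 | +1 |
| amber_short | −44 | −1 |

- **Fit:** All four are within about 3 mm of their bay centres, and the side view shows them upright.
- **Other objects:** The counting tray, jar, memo block and purple look-alike look unmoved in both views. I judged this by eye and did not measure it.
- **Arm:** It stood clear and open, touching nothing, when I handed in.
- **Mid-job check that found nothing:** A top-view check of green_tall while I was fetching green_short gave no reading, probably because the arm blocked the camera. The final check covered it. No check disagreed with another.

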